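# Jack a leaning stirrer plate level and hold it there

## Task

The aluminium plate under the magnetic stirrer leans because its levelling feet are off on the side with the yellow mark. Carry the small blue jack over from the mouse mat and stand it flat on the bare worktop with its saddle squarely under the yellow lift pad, press the red handle fully down for a trial lift, let it come all the way back up, then press it fully down again so that the plate is level, and finish while still holding the handle down (the jack sinks when it is let go). Lift only with the jack: do not touch the stand, plate or stirrer with the robot, and leave the other things on the worktop where they are.

Things in the scene. Friction and masses are not known exactly. Their poses are not given: they have to be found in the camera images.
- stand: Fixed instrument stand. Origin on the worktop under its middle; x level from the sagging, yellow-marked side to the hinged side, z up. Plate 202 mm (x) by 140 mm, 12 mm thick, edge at x = -101 mm; below it free from there to x = -10 mm (8 mm base plate begins), 50 mm high at the pad. White stirrer, 118 mm square, starts 58 mm in from the edge; top 125 mm over the worktop. It does not move.
- plate (a joint): Hinge of the plate, rad: 0 leaning as found (it rests on a stop), 0.083 level; lifting the yellow-marked side makes it grow. A load of about 12 N at the pad; the plate sinks back by itself.
- lift_pad (a point): Centre of the underside of the yellow lift pad, a disc of 32 mm diameter and 4 mm thickness under the plate, 23 mm in from the middle of the sagging edge (at x = -78 mm, y = 0 of the stand). 46 mm above the worktop while leaning, 60 mm when level. A yellow stripe on the plate's top and a yellow patch on its edge show where it is.
- jack: The loose blue hydraulic bench jack, 0.8 kg. Origin on its underside, below the carrying grip; x points to the saddle end, z up. Base plate 70 mm wide (y), 10 mm thick, from x = -130 to +110 mm. Body 44 mm wide and 34 mm high from x = -30 to +58 mm; saddle at x = +80 mm; red pump handle at the -x end. At the start its x axis points within 0.4 rad of the stand's x axis.
- jack_grip (a point): Centre of the jack's black carrying grip, 62 mm above the jack's underside (on its z axis); axes as the jack's. The grip is an upright block 46 mm long (x), 14 mm thick (y), 34 to 80 mm above the underside: take it from above, fingers either side in y, fingertips above 36 mm.
- saddle (a point): Centre of the top of the jack's saddle, a dark disc of 36 mm diameter, at x = +80 mm, y = 0 of the jack; 38 mm above its underside with the handle up, so it passes 8 mm under the leaning pad. Pressing the handle lifts it by 45 mm per rad, 22 mm in all.
- handle (a joint): The jack's pump handle, rad: 0 fully up (a spring returns it), 0.5 fully down on its stop; level plate at about 0.5. Full down needs about 8 to 16 N at the paddle with the plate on the saddle, 3 to 5 N empty. It turns about a level pin along y at x = -40 mm, 46 mm above the jack's underside.
- paddle (a point): Centre of the top face of the red paddle (34 x 40 x 12 mm) at the handle's end, 80 mm from the pin; press it down from above. In the jack's frame x = -110 mm, 85 mm high with the handle up; x = -120 mm, 47 mm high fully down. The face slopes up 0.42 rad towards the handle's end at first, down 0.08 rad when fully pressed.
- flask_7: glass volumetric flask, 198 mm tall, at the left; leave it
- beaker: plastic beaker, 80 mm wide, 98 mm tall, at the left in front of the photometer; leave it
- foot: loose steel levelling foot, 34 mm disc with upright stud, 44 mm tall, behind the jack's final place; leave it
- spanner: spanner, 173 mm long, lying at the back near the wash bottle; leave it
- timer: white lab timer, 62 mm square, 21 mm high, at the left near the beaker; leave it
- amber_bottle: amber reagent bottle with black cap, 60 mm wide, 125 mm tall, at the back on the right; leave it
- wash_bottle: white wash bottle with red cap and bent spout, 199 mm tall, at the back beside the photometer; leave it
- mouse: computer mouse, 108 x 58 x 38 mm, on the worktop left of the mouse mat; leave it
- mousepad: thin black mouse mat fixed on the worktop, 165 mm (x) by 200 mm (y), 3 mm thick, origin at its centre underneath; the jack starts lying flat on it, partly overhanging its edges, and must end on the bare worktop beside it

How it is judged:
By the outcome, as a careful person would: the job done as asked, in the order asked, and still so for the second after the job is handed in, while the arm keeps its last pose, push and grip.
It also fails if it takes over 56 s, if anything falls off the work surface, if the arm or the gripper's body presses on something with over 40 N, if the wrist force passes 120 N, or if a joint passes its speed limit or range.

## Robot

A 6-joint arm with a two-finger parallel gripper is mounted at the origin on a cart in front of the work surface, level with it; the furniture and walls round the work are solid. World frame = base frame: x ahead of the robot, y to its left, z up, the work surface at z = 0. Lengths are in mm, angles in rad, forces in N, time in s.
With the tool pointing down it reaches from about 275 to 825 mm from the base axis. Payload 4.9 kg.
Tool frame: the origin (TCP) lies midway between the tips of the shut fingers; the grasp point (between the pads) lies 19 mm behind it; z points along the fingers, y is the direction in which the jaws open and shut (so a half turn about z gives the same grasp; the last joint's range is limited). The gripper opens to 85 mm and grips with 20 to 120 N. Pads are 22 mm wide; open, the fingers measure 114 mm over their backs; the gripper's body (76 mm by 85 mm) begins 54 mm behind the grasp point. The pads swing forward as they close: fully open they stand 13 mm farther back than shut.
Start: joints at [1.187, 0.326, -0.193, 1.052, 0, 1.437], TCP at [135.959, 532.948, 231.281] pointing down, gripper open.
Joint ranges: [-2.65, 2.65], [-0.97, 1.79], [-1.3, 1.35], [-1.93, 2.1], [-1.47, 1.37], [-3.14, 3.14]. Speed limits (rad/s): [2.57, 2.57, 3.14, 3.14, 3.14, 3.14].

## Interface

Orientations are given as a unit quaternion [w, x, y, z].
In Python, from cell import robot gives the robot as it stands. The module is installed in compiled form; this text tells all that it offers.
- The arm moves only by the tool carry_out, never from a script. Its argument "moves" is a list of rows, each an object of numbers: "dx", "dy", "dz": the shift along the world's x, y, z in m; "wx", "wy", "wz": the turn, a rotation vector about the world's x, y, z in rad; "hand": the closure, from -1 (fully open) to 1 (shut). A call has 1 to 10 rows; each row shifts and turns the commanded pose from where the row before left it; what a row does not reach is not made up. A row lasts 1/8 s, in which the tool goes at most 62.5 mm and 10.7 degrees, less where a joint would pass 70% of its speed; a pose out of reach is approached as far as the arm can. A call is refused whole if a number of a shift passes 0.0625 or a number of a turn 0.188, either way. A call with a gripper value outside its range is refused whole. The fingers move at their own pace and stop on an object; "newtons" is the grip in N (left out, the last holds). Time passes only in rows, so rows that do not move let the fingers close. It gives the time, the measured TCP pose, the force and the opening at its end, in the units of the state.
- robot.get_obs(): the state, without advancing time (a new reading comes with each control period).
- robot.capture(name): name is "side" or "top"; returns the picture (420x560x3 uint8, red, green, blue); there is no depth.
- robot.camera_params(name): a dict with "mtx" (3x3 intrinsics, pixels), "dist_coeffs" ([k1, k2, p1, p2, k3] as OpenCV has them; the pictures are not rectified), "rvec" (rotation vector, rad) and "tvec" (3), from world to camera coordinates, as OpenCV has them. Camera axes: x right, y down, z forward; pixel columns grow to the right and rows downward; lengths in mm; the calibration is good to about 2 mm. A picture is of the moment at which its call begins. camera_params takes no time and is no camera call.
- robot.hand_in(): hands the job in, once; it reports no verdict.
Trained networks look in the newest picture that a camera, given by its name, has taken for a name from the list of things; names that differ only in an ending like _2 or _b are one class to them, and where a whole thing is asked for, a point or a joint stands for the part that bears it (a point fixed in the world has none). Each returns a list of dicts, best first, with "score" (0 to 1); they miss things now and then, are a little off and sometimes report something else, mostly with a low value. They report only what shows in the picture. A call takes as long as a camera call.
- robot.silhouettes(thing, camera): "mask" (420x560 bool, what is visible of it) and "rect" ([left, top, right, bottom] in pixels, round what is visible of it).
The state is a dict: "time_s": time; "qpos": joint angles; "qd": joint speeds; "joint_torque": joint torques, N m; "tcp_pos": TCP position; "tool_rot": TCP orientation; "contact_force": force on the tool from outside, world axes, zero at the start; "ft_torque": the same for the moment, N m; "opening": opening from 0.0 (shut) to 1.0 (fully open).
Only numpy, scipy, OpenCV 4.12 (cv2) and the standard library are available. Lean on these libraries where they do the work, as an engineer would, in place of code of your own. Each camera call takes 0.05 s, during which the arm holds its last target.

## Working session

There is one attempt and no reset: what is moved stays moved. The work goes in short steps, Python scripts to look and compute and a tool call to move; the robot and the scene stay as the last step left them, time stands still between calls to the robot, and variables do not carry over. Pictures are saved under pics/ and viewed, and the job is handed in when it is done.

Besides the shell and the picture viewer there is one more tool, called after ">>>" in YAML: its name, and indented under it one key for each argument. carry_out: Moves the arm, as the interface text tells. Its arguments: {"type":"object","properties":{"moves":{"type":"array","items":{"type":"object","properties":{"dx":{"type":"number"},"dy":{"type":"number"},"dz":{"type":"number"},"wx":{"type":"number"},"wy":{"type":"number"},"wz":{"type":"number"},"hand":{"type":"number"}}}},"newtons":{"type":"number"}},"required":["moves"]}

```bash
ls; mkdir -p pics; python3 - <<'E'
from cell import robot
import cv2,json
for n in ("side","top"):
    im=robot.capture(n); cv2.imwrite(f"pics/{n}0.png",im[:,:,::-1])
    print(n,robot.camera_params(n))
print(robot.get_obs())
E
```

```text
pics
side {'mtx': array([[445.41989941,   0.        , 283.3640568 ],
       [  0.        , 445.41989941, 210.63777417],
       [  0.        ,   0.        ,   1.        ]]), 'dist_coeffs': array([-0.05777629,  0.        ,  0.        ,  0.        ,  0.        ]), 'rvec': array([ 0.34967006, -2.81879224,  1.12477539]), 'tvec': array([ 568.3190832 ,  180.02471489, 1629.44855305])}
top {'mtx': array([[425.99824641,   0.        , 277.98247088],
       [  0.        , 425.99824641, 211.75055039],
       [  0.        ,   0.        ,   1.        ]]), 'dist_coeffs': array([-0.06182183,  0.        ,  0.        ,  0.        ,  0.        ]), 'rvec': array([ 2.11310912, -2.12154923,  0.18725789]), 'tvec': array([ -30.93139199,  585.90117051, 1551.46160103])}
{'time_s': 0.1, 'qpos': array([ 1.18679596e+00,  3.26837666e-01, -1.93458280e-01,  1.05200706e+00,
        2.79838555e-05,  1.43657716e+00]), 'qd': array([-0.00132228, -0.00168215,  0.00183367,  0.00036268, -0.00066736,
       -0.00014077]), 'joint_torque': array([ 5.23608433e-04, -4.44239080e+01,  2.63037890e+01,  7.92201085e-03,
       -1.35234122e-04, -1.29573544e-05]), 'tcp_pos': array([135.75504296, 532.46038871, 230.60733717]), 'tool_rot': array([-2.06546099e-04,  1.24566161e-01,  9.92211018e-01, -7.24608738e-04]), 'contact_force': array([-0.21093833,  0.36342771,  1.24613351]), 'ft_torque': array([ 0.02333019, -0.01506009, -0.00491461]), 'opening': 0.9955702247139134}
```

View pics/side0.png

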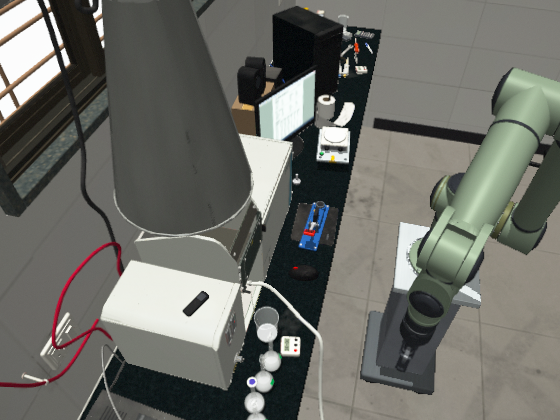

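View pics/top0.png

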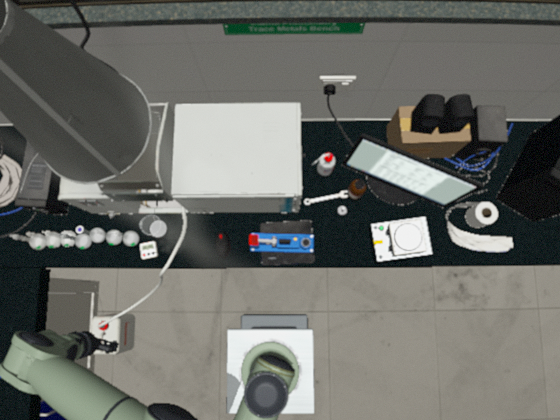

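```bash
cat > h.py <<'E'
import numpy as np,cv2
from cell import robot
from scipy.spatial.transform import Rotation as R
P={n:robot.camera_params(n) for n in("side","top")}
def proj(n,p):
    p=np.atleast_2d(np.float64(p)); c=P[n]
    return cv2.projectPoints(p,c['rvec'],c['tvec'],c['mtx'],c['dist_coeffs'])[0][:,0]
def ray(n,uv):
    c=P[n]; uv=np.float64(uv).reshape(-1,1,2)
    d=cv2.undistortPoints(uv,c['mtx'],c['dist_coeffs'])[:,0]
    Rm=cv2.Rodrigues(c['rvec'])[0]; o=-Rm.T@c['tvec']
    d=np.c_[d,np.ones(len(d))]@Rm
    return o,d
def atz(n,uv,z):
    o,d=ray(n,uv); return o+d*((z-o[2])/d[:,2])[:,None]
def crop(im,box,k,fn):
    l,t,r,b=box; cv2.imwrite(fn,cv2.resize(im[t:b,l:r],None,fx=k,fy=k,interpolation=cv2.INTER_CUBIC)[:,:,::-1])
E
python3 - <<'E'
from h import *
ims={}
for n in("side","top"):
    ims[n]=robot.capture(n)
    np.save(f"{n}.npy",ims[n])
for n in("side","top"):
    for t in("jack","stand","mousepad","jack_grip","foot","plate"):
        for s in robot.silhouettes(t,n)[:2]:
            print(n,t,round(s['score'],2),s['rect'],s['mask'].sum())
            if s['score']>.5: np.save(f"m_{t}_{n}.npy",s['mask'])
crop(ims['top'],(230,190,450,280),3.6,"pics/topc.png")
crop(ims['side'],(270,80,370,290),2.8,"pics/sidec.png")
print(robot.get_obs()['time_s'])
E
```

```text
side jack 0.56 [301.2, 203.3, 327.4, 250.9] 754
side stand 0.88 [318.3, 128.3, 350.7, 165.0] 1144
side jack_grip 0.97 [299.7, 199.8, 329.4, 251.5] 854
side foot 0.75 [287.0, 264.5, 319.7, 281.9] 390
side foot 0.52 [316.9, 127.3, 349.1, 162.6] 1024
side plate 0.57 [316.2, 126.9, 346.6, 164.1] 1076
side plate 0.43 [287.1, 263.8, 318.8, 279.6] 384
top jack 0.93 [248.8, 234.1, 311.3, 253.1] 1174
top jack 0.3 [315.7, 155.4, 336.9, 173.6] 326
top stand 0.66 [367.3, 219.5, 433.0, 259.5] 2148
top foot 0.62 [297.8, 237.8, 310.9, 249.7] 68
top foot 0.52 [337.3, 203.0, 344.8, 212.6] 53
top plate 0.56 [370.6, 215.4, 432.8, 260.8] 2146
top plate 0.17 [367.5, 218.6, 431.9, 257.0] 2077
0.8
```

View pics/topc.png

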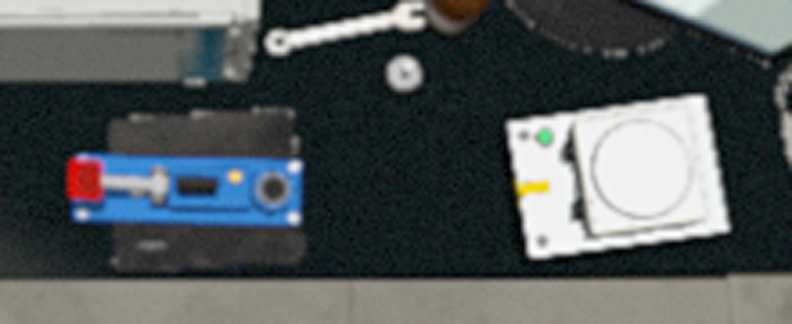

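View pics/sidec.png

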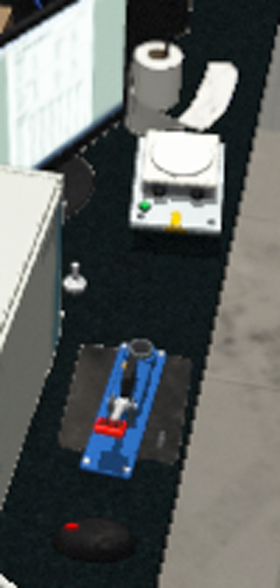

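```bash
python3 - <<'E'
from h import *
t=np.load("top.npy");s=np.load("side.npy")
crop(t,(244,225,320,262),10,"pics/j_t.png")
crop(t,(366,210,438,266),10,"pics/s_t.png")
crop(s,(294,196,332,254),10,"pics/j_s.png")
crop(s,(312,122,354,170),10,"pics/s_s.png")
for uv in ([(302/3.6+230,158/3.6+190),(300/3.6+230,226/3.6+190),(72/3.6+230,222/3.6+190)],):
    print(atz('top',uv,13))
print(atz('top',[(505/3.6+230,121/3.6+190),(527/3.6+230,260/3.6+190),(732/3.6+230,232/3.6+190),(708/3.6+230,95/3.6+190)],70))
E
```

```text
[[ 506.71915465 -170.14567314   13.        ]
 [ 434.30932046 -166.74199679   13.        ]
 [ 439.5258159    74.28527513   13.        ]]
[[ 536.28860053 -376.40051595   70.        ]
 [ 393.1333006  -392.90643106   70.        ]
 [ 419.96531105 -605.01602524   70.        ]
 [ 562.40770086 -589.5655572    70.        ]]
```

View pics/j_t.png

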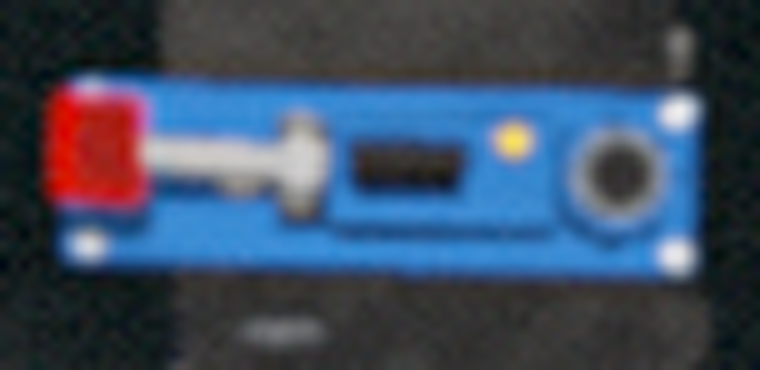

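View pics/s_t.png

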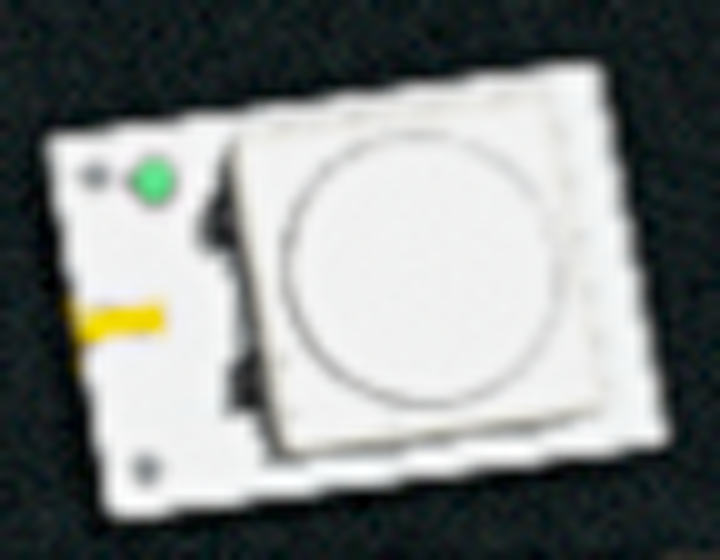

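View pics/j_s.png

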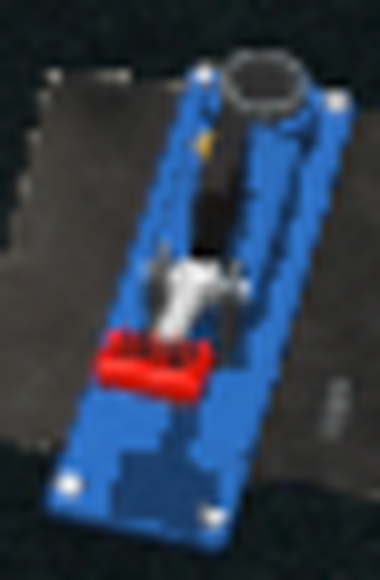

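View pics/s_s.png

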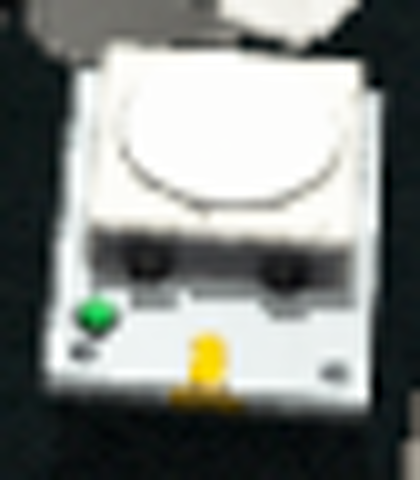

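```bash
cat >> h.py <<'E'
def unc(off,pts,k=10): return (np.float64(pts)+.5)/k-.5+np.float64(off)
def place(pose,pts):
    x,y,a=pose; pts=np.float64(pts); c,s=np.cos(a),np.sin(a)
    return np.c_[x+c*pts[:,0]-s*pts[:,1],y+s*pts[:,0]+c*pts[:,1],pts[:,2]]
from scipy.optimize import least_squares
def fit(obs,x0):
    f=lambda p:np.concatenate([(proj(n,place(p,P3))-uv).ravel() for n,P3,uv in obs])
    r=least_squares(f,x0,loss='soft_l1',f_scale=.5); return r.x,f(r.x).reshape(-1,2)
E
python3 - <<'E'
from h import *
z=3
jt=('top',[(110,35,10+z),(110,-35,10+z),(80,0,38+z),(0,0,80+z),(-130,-35,5+z)],unc((244,225),[(700,92),(697,275),(618,172),(408,163),(60,268)]))
js=('side',[(110,35,10+z),(110,-35,10+z),(80,0,38+z),(-130,35,4+z),(-130,-35,4+z)],unc((294,196),[(192,68),(355,98),(262,78),(48,510),(225,550)]))
zt=lambda x:76.5-.083*(92-x)
c=[(-101,70,zt(-101)),(-101,-70,zt(-101)),(101,-70,zt(101)),(101,70,zt(101)),(-101,0,zt(-101)-1)]
st=('top',c,unc((366,210),[(45,135),(108,522),(670,443),(602,62),(72,325)]))
ss=('side',c[:4],unc((312,122),[(45,380),(368,402),(380,92),(80,68)]))
np.set_printoptions(precision=2,suppress=True)
for o,x0 in (([jt,js],[470,-50,-1.57]),([st,ss],[480,-490,-1.45])):
    for oo in (o,o[:1],o[1:]):
        p,r=fit(oo,x0); print(p,p[2]); print(r.T)
E
```

```text
[473.56 -56.39  -1.59] -1.5924956455847161
[[-0.45 -0.22  0.23 -0.05  0.54 -0.45  0.11 -0.16 -0.34  0.31]
 [ 0.29  0.24  0.39 -0.42 -0.05 -0.8  -0.5   0.1   0.28  0.21]]
[473.79 -56.37  -1.59] -1.587306558822219
[[-0.5  -0.18  0.23 -0.06  0.58]
 [ 0.08  0.03  0.22 -0.49  0.07]]
[473.16 -56.25  -1.6 ] -1.5981744661823452
[[-0.21  0.35  0.05 -0.42  0.21]
 [-0.76 -0.4   0.17  0.25  0.26]]
[ 479.06 -487.18   -1.45] -1.4504936420096028
[[ 0.28  0.08 -1.04 -1.21  0.56 -0.34 -0.22 -0.   -0.4 ]
 [ 0.93 -0.52 -0.03  0.77  0.44 -0.6  -0.03 -0.1  -0.14]]
[ 480.3  -487.79   -1.45] -1.4548891891429718
[[ 0.49  0.13 -0.95 -0.96  0.69]
 [ 0.47 -0.97 -0.24  0.55 -0.01]]
[ 477.8  -485.99   -1.45] -1.4466103471572525
[[-0.02  0.12  0.15 -0.27]
 [-0.33  0.15  0.05  0.08]]
```

>>> carry_out:
  moves:
    - {"dx":0.03,"dy":-0.05,"wz":-0.13}
    - {"dx":0.03,"dy":-0.055,"wz":-0.134}
    - {"dx":0.03,"dy":-0.055,"wz":-0.134}
    - {"dx":0.03,"dy":-0.055,"wz":-0.134}
    - {"dx":0.03,"dy":-0.055,"wz":-0.134}
    - {"dx":0.03,"dy":-0.055,"wz":-0.134}
    - {"dx":0.03,"dy":-0.055,"wz":-0.134}
    - {"dx":0.03,"dy":-0.055,"wz":-0.134}
    - {"dx":0.03,"dy":-0.055,"wz":-0.134}
    - {"dx":0.03,"dy":-0.055,"wz":-0.134}

```text
invalid input at $.moves[0]: expected keys dx, dy, dz, wx, wy, wz, hand
```

```bash
cat > st.py <<'E'
from h import *
np.set_printoptions(precision=3,suppress=True)
o=robot.get_obs(); Rm=R.from_quat(np.roll(o['tool_rot'],-1)).as_matrix()
print('t',o['time_s'],'tcp',o['tcp_pos'],'yaw_y',np.arctan2(Rm[1,1],Rm[0,1]),'z',Rm[:,2],'F',o['contact_force'],'T',o['ft_torque'],'op',o['opening'],'q',o['qpos'])
E
python3 st.py
```

```text
t 0.8 tcp [135.971 532.953 231.289] yaw_y 1.3210018786032915 z [ 0.  0. -1.] F [0.134 0.105 0.218] T [ 0.039  0.012 -0.017] op 0.9967259232728163 q [ 1.187  0.326 -0.193  1.052  0.     1.437]
```

>>> carry_out:
  moves:
    - {"dx":0.03,"dy":-0.05,"dz":0,"wx":0,"wy":0,"wz":-0.13,"hand":-0.2}
    - {"dx":0.03,"dy":-0.055,"dz":0,"wx":0,"wy":0,"wz":-0.134,"hand":-0.2}
    - {"dx":0.03,"dy":-0.055,"dz":0,"wx":0,"wy":0,"wz":-0.134,"hand":-0.2}
    - {"dx":0.03,"dy":-0.055,"dz":0,"wx":0,"wy":0,"wz":-0.134,"hand":-0.2}
    - {"dx":0.03,"dy":-0.055,"dz":0,"wx":0,"wy":0,"wz":-0.134,"hand":-0.2}
    - {"dx":0.03,"dy":-0.055,"dz":0,"wx":0,"wy":0,"wz":-0.134,"hand":-0.2}
    - {"dx":0.03,"dy":-0.055,"dz":0,"wx":0,"wy":0,"wz":-0.134,"hand":-0.2}
    - {"dx":0.03,"dy":-0.055,"dz":0,"wx":0,"wy":0,"wz":-0.134,"hand":-0.2}
    - {"dx":0.03,"dy":-0.055,"dz":0,"wx":0,"wy":0,"wz":-0.134,"hand":-0.2}
    - {"dx":0.03,"dy":-0.055,"dz":0,"wx":0,"wy":0,"wz":-0.134,"hand":-0.2}

```text
time_s: 2.05
tcp_pos: [436.2, -13.0, 231.7]
tool_rot: [0.0, 0.714, 0.7, 0.001]
contact_force: [1.6, 0.3, 0.1]
opening: 0.602
```

```bash
python3 st.py
```

```text
t 2.05 tcp [436.222 -12.958 231.673] yaw_y -0.019978213431180468 z [ 0.001  0.    -1.   ] F [1.648 0.302 0.124] T [ 0.06  -0.072  0.082] op 0.6018844884283102 q [-0.199  0.114 -0.467  0.989  0.     1.391]
```

>>> carry_out:
  moves:
    - {"dx":0.02,"dy":-0.024,"dz":-0.03,"wx":0,"wy":0,"wz":0,"hand":-0.2}
    - {"dx":0.0176,"dy":-0.02,"dz":-0.05,"wx":0,"wy":0,"wz":0,"hand":-0.2}
    - {"dx":0,"dy":0,"dz":-0.03,"wx":0,"wy":0,"wz":0,"hand":-0.2}
    - {"dx":0,"dy":0,"dz":0,"wx":0,"wy":0,"wz":0,"hand":-0.2}

```text
time_s: 2.55
tcp_pos: [470.8, -54.6, 119.3]
tool_rot: [-0.002, 0.713, 0.702, -0.001]
contact_force: [-0.2, -0.1, 1.5]
opening: 0.6
```

```bash
python3 st.py; python3 - <<'E'
from h import *
t=robot.capture('top');s=robot.capture('side')
crop(t,(244,205,320,262),8,"pics/a_t.png")
crop(s,(280,166,342,254),6,"pics/a_s.png")
E
```

```text
t 2.55 tcp [470.846 -54.574 119.321] yaw_y -0.015572759623294243 z [-0.005  0.001 -1.   ] F [-0.227 -0.104  1.522] T [ 0.019 -0.007 -0.041] op 0.5998510652701419 q [-0.271  0.305 -0.542  0.729  0.     1.315]
```

View pics/a_t.png

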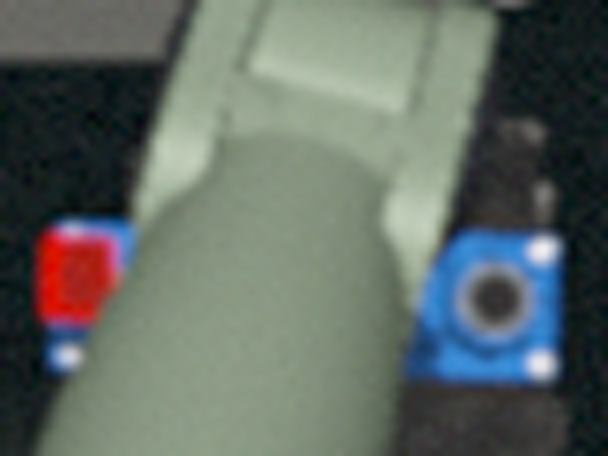

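View pics/a_s.png

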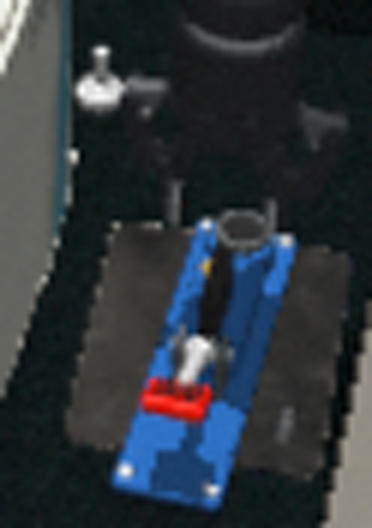

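>>> carry_out:
  moves:
    - {"dx":0,"dy":0,"dz":-0.03,"wx":0,"wy":0,"wz":0,"hand":-0.2}
    - {"dx":0,"dy":0,"dz":-0.03,"wx":0,"wy":0,"wz":0,"hand":-0.2}
    - {"dx":0,"dy":0,"dz":-0.013,"wx":0,"wy":0,"wz":0,"hand":-0.2}
    - {"dx":0,"dy":0,"dz":0,"wx":0,"wy":0,"wz":0,"hand":-0.2}
    - {"dx":0,"dy":0,"dz":0,"wx":0,"wy":0,"wz":0,"hand":-0.2}

```text
time_s: 3.28
tcp_pos: [474.0, -55.1, 49.6]
tool_rot: [0.001, 0.712, 0.702, 0.001]
contact_force: [-0.2, -0.7, 0.1]
opening: 0.597
```

```bash
python3 st.py; python3 - <<'E'
from h import *
t=robot.capture('top');s=robot.capture('side')
crop(s,(280,166,342,254),6,"pics/b_s.png")
print(proj('side',[[473.6,-56.4,48]]),proj('side',[robot.get_obs()['tcp_pos']]))
E
```

```text
t 3.275 tcp [474.03  -55.079  49.588] yaw_y -0.01478580174707656 z [ 0.002 -0.001 -1.   ] F [-0.243 -0.703  0.123] T [-0.026 -0.014  0.044] op 0.5973859555872729 q [-0.271  0.407 -0.616  0.546 -0.     1.315]
[[315.33522339 216.51550395]] [[315.20384916 216.48989003]]
```

View pics/b_s.png

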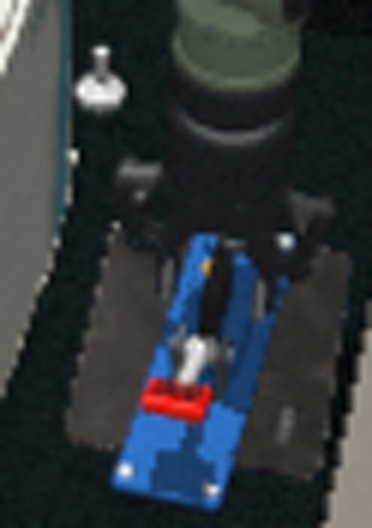

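>>> carry_out:
  moves:
    - {"dx":0,"dy":0,"dz":0,"wx":0,"wy":0,"wz":0,"hand":1}
    - {"dx":0,"dy":0,"dz":0,"wx":0,"wy":0,"wz":0,"hand":1}
    - {"dx":0,"dy":0,"dz":0,"wx":0,"wy":0,"wz":0,"hand":1}
    - {"dx":0,"dy":0,"dz":0,"wx":0,"wy":0,"wz":0,"hand":1}
    - {"dx":0,"dy":0,"dz":0,"wx":0,"wy":0,"wz":0,"hand":1}
    - {"dx":0,"dy":0,"dz":0,"wx":0,"wy":0,"wz":0,"hand":1}
  newtons: 90

```text
time_s: 4.12
tcp_pos: [473.4, -55.0, 48.7]
tool_rot: [0.0, 0.712, 0.702, 0.0]
contact_force: [1.2, 0.1, 6.0]
opening: 0.151
```

```bash
python3 st.py
```

```text
t 4.125 tcp [473.433 -54.968  48.683] yaw_y -0.015257996767047116 z [ 0.001 -0.    -1.   ] F [1.158 0.061 6.036] T [ 0.006  0.096 -0.294] op 0.15069560459672005 q [-0.271  0.409 -0.617  0.544  0.     1.315]
```

>>> carry_out:
  moves:
    - {"dx":0,"dy":0,"dz":0.01,"wx":0,"wy":0,"wz":0,"hand":1}
    - {"dx":0,"dy":0,"dz":0.02,"wx":0,"wy":0,"wz":0,"hand":1}
    - {"dx":-0.002,"dy":-0.02,"dz":0,"wx":0,"wy":0,"wz":0.02,"hand":1}
    - {"dx":-0.004,"dy":-0.035,"dz":0,"wx":0,"wy":0,"wz":0.023,"hand":1}
    - {"dx":-0.004,"dy":-0.035,"dz":0,"wx":0,"wy":0,"wz":0.023,"hand":1}
    - {"dx":-0.004,"dy":-0.035,"dz":0,"wx":0,"wy":0,"wz":0.023,"hand":1}
    - {"dx":-0.004,"dy":-0.035,"dz":0,"wx":0,"wy":0,"wz":0.023,"hand":1}
    - {"dx":-0.004,"dy":-0.035,"dz":0,"wx":0,"wy":0,"wz":0.023,"hand":1}
    - {"dx":0,"dy":-0.005,"dz":0,"wx":0,"wy":0,"wz":0,"hand":1}
    - {"dx":0,"dy":0,"dz":0,"wx":0,"wy":0,"wz":0,"hand":1}

```text
time_s: 5.38
tcp_pos: [449.7, -254.1, 77.4]
tool_rot: [-0.002, 0.664, 0.748, 0.0]
contact_force: [0.5, 0.3, -7.8]
opening: 0.149
```

```bash
python3 st.py; python3 - <<'E'
from h import *
t=robot.capture('top');s=robot.capture('side')
crop(t,(280,200,440,270),5,"pics/c_t.png")
crop(s,(280,116,360,226),5,"pics/c_s.png")
E
```

```text
t 5.375 tcp [ 449.741 -254.065   77.444] yaw_y 0.11926416300394758 z [-0.002  0.002 -1.   ] F [ 0.482  0.297 -7.801] T [0.088 0.019 0.011] op 0.14925394429312566 q [-0.658  0.428 -0.482  0.664  0.001  0.794]
```

View pics/c_t.png

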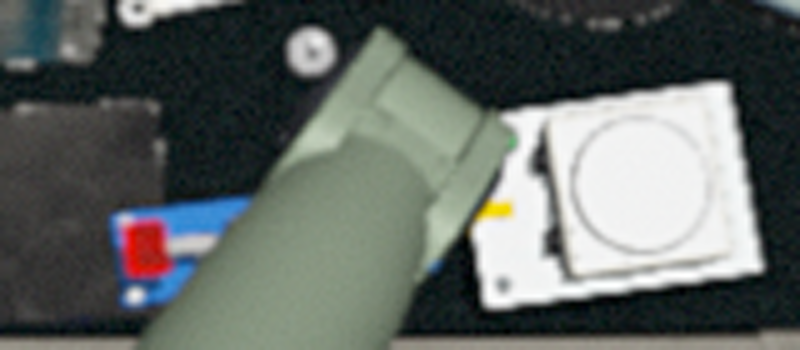

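View pics/c_s.png

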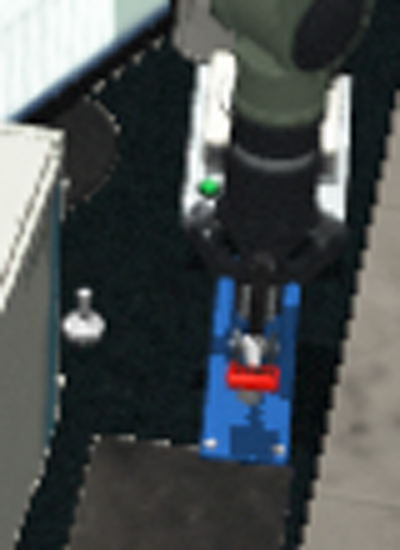

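```bash
python3 - <<'E'
from h import *
np.set_printoptions(precision=2,suppress=True)
z=31.7
t=('top',[(-130,35,10+z),(-130,-35,5+z),(-110,0,85+z)],unc((280,200),[(112,213),(125,306),(146,248)],5))
s=('side',[(-130,35,5+z),(-130,-35,5+z),(-110,0,83+z)],unc((280,116),[(200,457),(288,464),(253,375)],5))
tcp=np.array([449.74,-254.07]);a=.1193-np.pi/2
pred=[*(tcp+1.4*np.array([np.cos(a),np.sin(a)])),a]
print(pred)
for o in([t,s],[t],[s]):
    p,r=fit(o,pred);print(p,'\n',r.T)
for n,P3,uv in(t,s): print((proj(n,place(pred,P3))-uv).T)
E
```

```text
[np.float64(449.9066240967595), np.float64(-255.4600490676156), -1.4514963267948966]
[ 451.66 -254.92   -1.44] 
 [[-0.36 -0.4   0.67 -0.29 -0.18 -0.23]
 [ 0.46  0.51 -0.02 -0.1   0.05 -0.66]]
[ 451.96 -255.51   -1.45] 
 [[-0.17 -0.34  0.8 ]
 [ 0.12  0.18 -0.33]]
[ 451.54 -253.94   -1.44] 
 [[-0.05  0.08 -0.02]
 [ 0.15  0.21 -0.47]]
[[-0.17 -0.36  0.79]
 [ 0.64  0.7   0.22]]
[[-0.09  0.01  0.01]
 [-0.19  0.07 -0.7 ]]
```

>>> carry_out:
  moves:
    - {"dx":0,"dy":0,"dz":-0.012,"wx":0,"wy":0,"wz":0,"hand":1}
    - {"dx":0,"dy":0,"dz":-0.01,"wx":0,"wy":0,"wz":0,"hand":1}
    - {"dx":0,"dy":0,"dz":-0.004,"wx":0,"wy":0,"wz":0,"hand":1}
    - {"dx":0,"dy":0,"dz":0,"wx":0,"wy":0,"wz":0,"hand":1}
    - {"dx":0,"dy":0,"dz":0,"wx":0,"wy":0,"wz":0,"hand":1}

```text
time_s: 6.1
tcp_pos: [451.2, -255.0, 52.5]
tool_rot: [0.0, 0.663, 0.748, 0.0]
contact_force: [-0.3, 0.5, -7.9]
opening: 0.151
```

```bash
python3 st.py
```

```text
t 6.1 tcp [ 451.16  -255.02    52.458] yaw_y 0.12006213820814714 z [ 0. -0. -1.] F [-0.347  0.486 -7.934] T [ 0.046 -0.031 -0.029] op 0.1506577429737019 q [-0.657  0.463 -0.505  0.602 -0.     0.794]
```

>>> carry_out:
  moves:
    - {"dx":0,"dy":0,"dz":-0.002,"wx":0,"wy":0,"wz":0,"hand":1}
    - {"dx":0.0012,"dy":-0.01,"dz":0,"wx":0,"wy":0,"wz":0,"hand":1}
    - {"dx":0.0012,"dy":-0.01,"dz":0,"wx":0,"wy":0,"wz":0,"hand":1}
    - {"dx":0.0012,"dy":-0.01,"dz":0,"wx":0,"wy":0,"wz":0,"hand":1}
    - {"dx":0.0012,"dy":-0.01,"dz":0,"wx":0,"wy":0,"wz":0,"hand":1}
    - {"dx":0.0006,"dy":-0.005,"dz":0,"wx":0,"wy":0,"wz":0,"hand":1}
    - {"dx":0,"dy":0,"dz":-0.0015,"wx":0,"wy":0,"wz":0,"hand":1}
    - {"dx":0,"dy":0,"dz":0,"wx":0,"wy":0,"wz":0,"hand":1}

```text
time_s: 7.1
tcp_pos: [455.9, -299.3, 48.4]
tool_rot: [-0.001, 0.663, 0.748, 0.0]
contact_force: [-0.6, 1.0, -7.7]
opening: 0.143
```

```bash
python3 st.py; python3 - <<'E'
from h import *
t=robot.capture('top');s=robot.capture('side')
crop(t,(280,200,440,270),5,"pics/d_t.png")
crop(s,(280,116,360,226),5,"pics/d_s.png")
E
```

```text
t 7.1 tcp [ 455.907 -299.293   48.434] yaw_y 0.12015934266345546 z [-0.001  0.001 -1.   ] F [-0.564  1.005 -7.708] T [-0.    -0.001  0.01 ] op 0.14255860815147892 q [-0.716  0.51  -0.434  0.628  0.     0.734]
```

View pics/d_s.png

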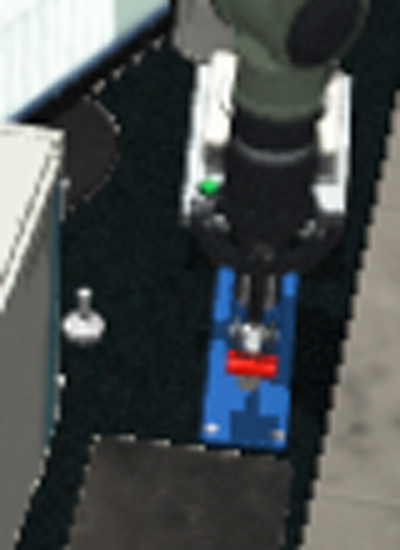

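View pics/d_t.png

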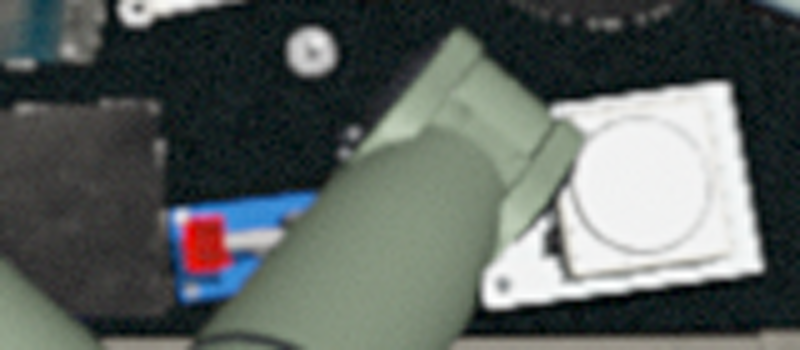

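>>> carry_out:
  moves:
    - {"dx":0.0012,"dy":-0.01,"dz":0,"wx":0,"wy":0,"wz":0,"hand":1}
    - {"dx":0.0012,"dy":-0.01,"dz":0,"wx":0,"wy":0,"wz":0,"hand":1}
    - {"dx":0.0012,"dy":-0.0095,"dz":0,"wx":0,"wy":0,"wz":0,"hand":1}
    - {"dx":0,"dy":0,"dz":0,"wx":0,"wy":0,"wz":0,"hand":1}
    - {"dx":0,"dy":0,"dz":0,"wx":0,"wy":0,"wz":0,"hand":1}

```text
time_s: 7.82
tcp_pos: [459.6, -329.1, 48.6]
tool_rot: [-0.0, 0.664, 0.748, 0.0]
contact_force: [0.1, 0.1, -8.5]
opening: 0.152
```

```bash
python3 st.py; python3 - <<'E'
from h import *
t=robot.capture('top');s=robot.capture('side')
crop(t,(300,220,376,270),10,"pics/e_t.png")
crop(s,(312,122,354,210),7,"pics/e_s.png")
E
```

```text
t 7.825 tcp [ 459.618 -329.145   48.583] yaw_y 0.11978439502401199 z [-0.     0.001 -1.   ] F [ 0.079  0.075 -8.51 ] T [ 0.057  0.003 -0.012] op 0.15178757787189867 q [-0.752  0.538 -0.379  0.654  0.     0.699]
```

View pics/e_s.png

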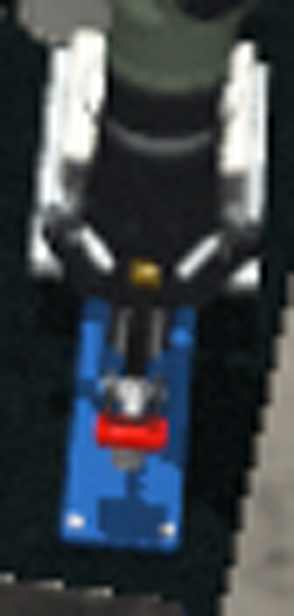

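View pics/e_t.png

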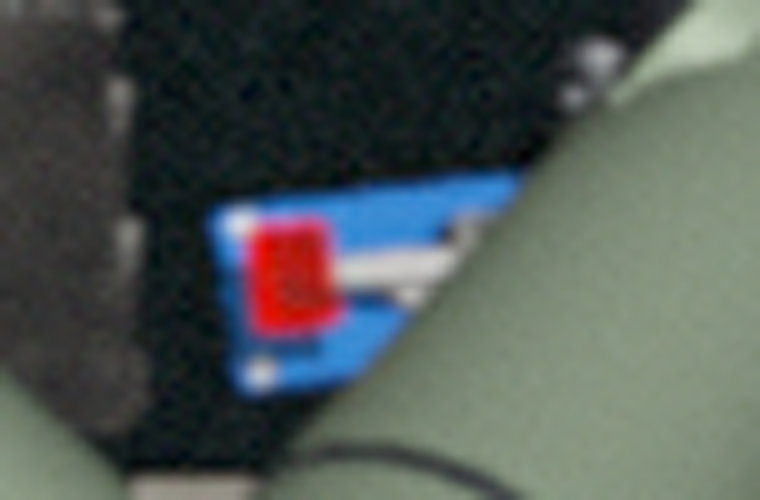

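```bash
python3 - <<'E'
from h import *
np.set_printoptions(precision=2,suppress=True)
z=2.9
t=('top',[(-130,35,10+z),(-130,-35,5+z),(-110,0,85+z)],unc((300,220),[(212,212),(243,394),(290,277)],10))
s=('side',[(-130,35,6+z),(-130,-35,6+z),(-110,0,83+z)],unc((312,122),[(60,542),(180,549),(132,424)],7))
tcp=np.array([459.62,-329.15]);a=.1198-np.pi/2
pred=[*(tcp+1.4*np.array([np.cos(a),np.sin(a)])),a]
print(pred, place(pred,[(80,0,0)]))
for o in([t,s],[t],[s]):
    p,r=fit(o,pred);print(p,place(p,[(80,0,0)]),'\n',r.T)
# yellow marker in side/top, edge mid
print(proj('side',place([479.06,-487.18,-1.4505],[(-101,0,58),(-90,0,61)])), unc((312,122),[(145,272)],7), unc((312,122),[(205,400),(207,350)],10))
print(proj('top',place([479.06,-487.18,-1.4505],[(-101,0,60),(-90,0,61)])), unc((366,210),[(72,325),(115,321)],10))
E
```

```text
[np.float64(459.7873191004364), np.float64(-330.53996558181456), -1.4509963267948967] [[ 469.35 -409.97    0.  ]]
[ 464.26 -328.72   -1.42] [[ 476.49 -407.78    0.  ]] 
 [[-0.25 -0.29  0.8  -0.08 -0.18 -0.26]
 [ 0.31  0.33 -0.07 -0.25 -0.08  0.14]]
[ 464.42 -328.89   -1.42] [[ 476.27 -408.01    0.  ]] 
 [[-0.2  -0.31  0.82]
 [ 0.1   0.14 -0.25]]
[ 464.38 -328.37   -1.41] [[ 477.17 -407.34    0.  ]] 
 [[ 0.1   0.01 -0.1 ]
 [-0.13 -0.06  0.21]]
[[331.83 160.77]
 [332.01 158.61]] [[332.29 160.43]] [[332.05 161.55]
 [332.25 156.55]]
[[373.34 242.48]
 [376.32 242.07]] [[372.75 242.05]
 [377.05 241.65]]
```

```bash
python3 - <<'E'
from h import *
np.set_printoptions(precision=2,suppress=True)
z=2.9
t=('top',[(-130,35,10+z),(-130,-35,5+z),(-110,0,85+z),(-118,27,10+z),(-118,-27,10+z)],unc((300,220),[(212,212),(243,394),(290,277),(241,224),(261,371)],10))
s=('side',[(-130,35,6+z),(-130,-35,6+z),(-110,0,83+z)],unc((312,122),[(60,542),(180,549),(132,424)],7))
for yaw in(-1.451,-1.435,-1.42):
  f=lambda p:np.concatenate([(proj(n,place([*p,yaw],P3))-uv).ravel() for n,P3,uv in (t,s)])
  r=least_squares(f,[460,-330],loss='soft_l1',f_scale=.5); print(yaw,r.x,r.cost,place([*r.x,yaw],[(80,0,0)]));print(r.fun.reshape(-1,2).T)
# edge direction of upper base edge in top image
e=atz('top',unc((300,220),[(212,212),(520,172)],10),12.9); d=e[1]-e[0]; print(np.arctan2(d[1],d[0]))
E
```

```text
-1.451 [ 460.47 -328.31] 0.881773433675913 [[ 470.03 -407.74    0.  ]]
[[-0.22 -0.86  0.56  0.29  0.3  -0.24 -0.36 -0.26]
 [ 0.13  0.24 -0.03  0.6  -0.05 -0.3   0.26  0.3 ]]
-1.435 [ 462.39 -328.17] 0.826854591759739 [[ 473.22 -407.43    0.  ]]
[[-0.33 -0.68  0.58  0.2   0.43 -0.21 -0.31 -0.3 ]
 [ 0.18  0.26 -0.08  0.61 -0.08 -0.22  0.15  0.28]]
-1.42 [ 464.19 -328.  ] 0.8238412644902908 [[ 476.2  -407.09    0.  ]]
[[-0.44 -0.51  0.59  0.12  0.56 -0.18 -0.27 -0.34]
 [ 0.24  0.27 -0.12  0.61 -0.11 -0.14  0.05  0.26]]
-1.4467421659879234
```

>>> carry_out:
  moves:
    - {"dx":0.0002,"dy":-0.001,"dz":-0.0015,"wx":0,"wy":0,"wz":0,"hand":1}
    - {"dx":0,"dy":0,"dz":-0.0015,"wx":0,"wy":0,"wz":0,"hand":1}
    - {"dx":0,"dy":0,"dz":0,"wx":0,"wy":0,"wz":0,"hand":1}
    - {"dx":0,"dy":0,"dz":0,"wx":0,"wy":0,"wz":0,"hand":1}

```text
time_s: 8.43
tcp_pos: [460.1, -330.3, 45.8]
tool_rot: [-0.0, 0.663, 0.748, -0.0]
contact_force: [-0.1, 0.3, -8.2]
opening: 0.15
```

```bash
python3 st.py
```

```text
t 8.425 tcp [ 460.073 -330.271   45.757] yaw_y 0.12011701753534311 z [-0.  0. -1.] F [-0.094  0.341 -8.195] T [ 0.018 -0.004  0.034] op 0.15000484757480242 q [-0.753  0.543 -0.38   0.648 -0.     0.698]
```

>>> carry_out:
  moves:
    - {"dx":0,"dy":0,"dz":-0.001,"wx":0,"wy":0,"wz":0,"hand":1}
    - {"dx":0,"dy":0,"dz":-0.0005,"wx":0,"wy":0,"wz":0,"hand":1}
    - {"dx":0,"dy":0,"dz":0,"wx":0,"wy":0,"wz":0,"hand":1}
    - {"dx":0,"dy":0,"dz":0,"wx":0,"wy":0,"wz":0,"hand":1}

```text
time_s: 8.93
tcp_pos: [460.2, -330.3, 45.5]
tool_rot: [0.0, 0.663, 0.748, -0.0]
contact_force: [-3.1, 4.1, 4.8]
opening: 0.153
```

```bash
python3 st.py
```

```text
t 8.925 tcp [ 460.163 -330.305   45.486] yaw_y 0.12013489575982733 z [ 0. -0. -1.] F [-3.059  4.1    4.763] T [ 0.613  0.703 -0.031] op 0.15281998902993812 q [-0.753  0.543 -0.38   0.646 -0.     0.698]
```

>>> carry_out:
  moves:
    - {"dx":0,"dy":0,"dz":0.0005,"wx":0,"wy":0,"wz":0,"hand":0.3}
    - {"dx":0,"dy":0,"dz":0,"wx":0,"wy":0,"wz":0,"hand":0}
    - {"dx":0,"dy":0,"dz":0,"wx":0,"wy":0,"wz":0,"hand":0}
    - {"dx":0,"dy":0,"dz":0.02,"wx":0,"wy":0,"wz":0,"hand":0}
    - {"dx":0,"dy":0,"dz":0.04,"wx":0,"wy":0,"wz":0,"hand":0}
    - {"dx":0,"dy":0.02,"dz":0.05,"wx":0,"wy":0,"wz":0,"hand":1}
    - {"dx":-0.02,"dy":0.06,"dz":0.02,"wx":0,"wy":0,"wz":0,"hand":1}
    - {"dx":-0.02,"dy":0.06,"dz":0.02,"wx":0,"wy":0,"wz":0,"hand":1}
    - {"dx":-0.03,"dy":0.06,"dz":0,"wx":0,"wy":0,"wz":0,"hand":1}
    - {"dx":0,"dy":0.06,"dz":0,"wx":0,"wy":0,"wz":0,"hand":1}

```text
time_s: 10.18
tcp_pos: [393.0, -80.0, 192.8]
tool_rot: [0.0, 0.664, 0.748, 0.0]
contact_force: [1.6, -0.5, 0.0]
opening: 0.003
```

```bash
python3 st.py; python3 - <<'E'
from h import *
t=robot.capture('top');s=robot.capture('side')
np.save('t2.npy',t);np.save('s2.npy',s)
crop(t,(300,200,436,270),5.8,"pics/f_t.png")
crop(s,(300,116,360,216),6,"pics/f_s.png")
E
```

```text
t 10.175 tcp [393.005 -79.975 192.827] yaw_y 0.1178228056824388 z [ 0.001 -0.    -1.   ] F [ 1.555 -0.544  0.007] T [-0.005 -0.088 -0.038] op 0.002844362100401561 q [-0.385  0.084 -0.609  0.877  0.     1.068]
```

View pics/f_s.png

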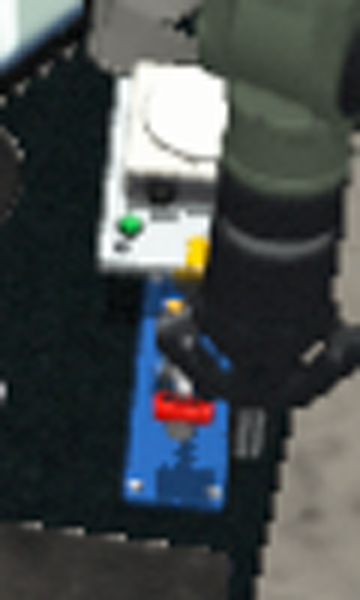

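View pics/f_t.png

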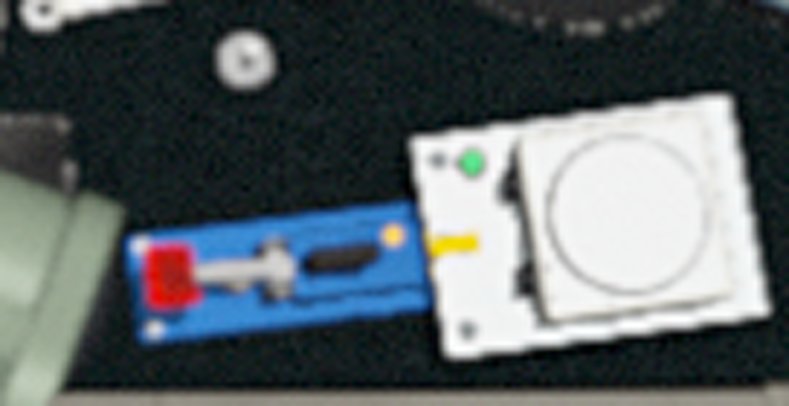

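```bash
python3 - <<'E'
from h import *
np.set_printoptions(precision=2,suppress=True)
t=np.load('t2.npy')
crop(t,(318,225,384,265),12,"pics/g_t.png")
im=cv2.resize(t[225:265,318:384],None,fx=12,fy=12,interpolation=cv2.INTER_CUBIC)[:,:,::-1].copy()
def dr(pts,col):
    q=((proj('top',pts)-[318,225]+.5)*12-.5).round().astype(int); cv2.polylines(im,[q.reshape(-1,1,2)],False,col,1)
jp=[460.3,-331.0,-1.4507]; sp=[479.06,-487.18,-1.4505]
for zz in(10,0):dr(place(jp,[(110,35,zz),(-130,35,zz),(-130,-35,zz),(110,-35,zz)]),(0,255,255))
dr(place(jp,[(-23,7,80),(23,7,80),(23,-7,80),(-23,-7,80),(-23,7,80)]),(0,255,0))
dr(place(jp,[(-58,0,80),(-110,0,85)]),(0,255,0))
dr(place(sp,[(101,70,76.8),(-101,70,60),(-101,-70,60),(101,-70,76.8)]),(255,0,255))
dr(place(sp,[(-101,0,60),(-70,0,62.6)]),(255,0,255))
cv2.imwrite("pics/h_t.png",im)
E
```

```text
(no output)
```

View pics/h_t.png

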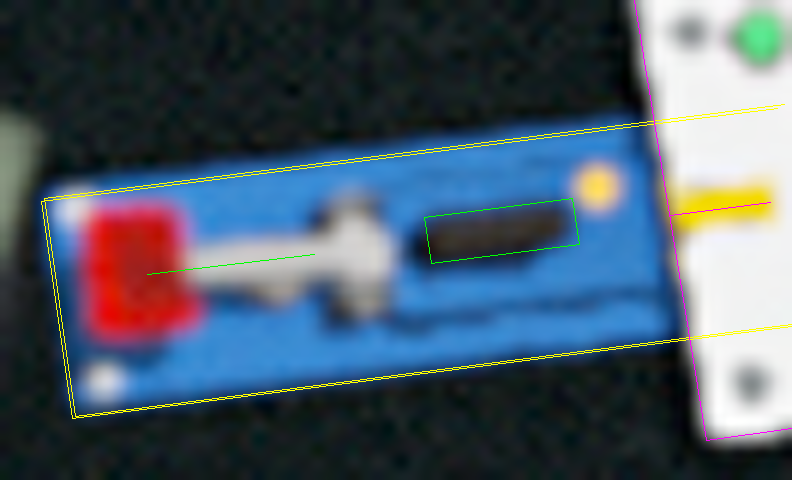

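View pics/g_t.png

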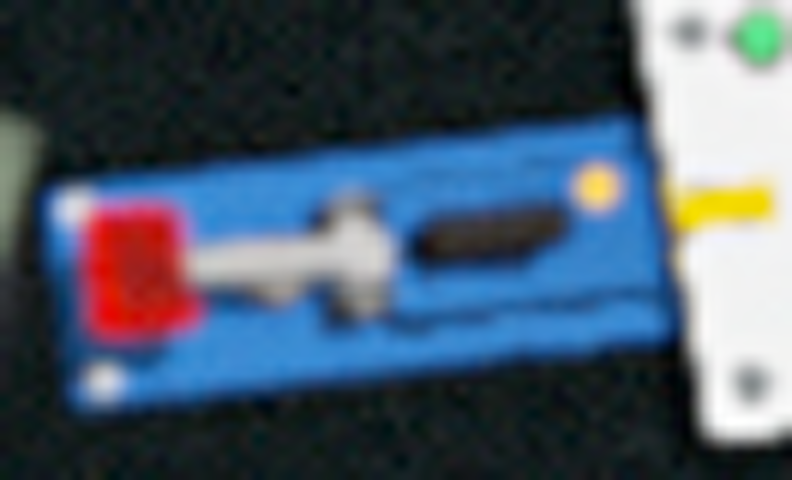

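```bash
cat > fe.py <<'E'
from h import *
np.set_printoptions(precision=2,suppress=True)
def jackfit(t,jp,sides=True):
    f=t.astype(float); g=f[:,:,2]-f[:,:,0]*1.0   # blue - red
    def sample(p3,q3):  # crossing along image segment p->q , inside->outside
        a,b=proj('top',[p3])[0],proj('top',[q3])[0]
        n=200; pts=a+(b-a)*np.linspace(0,1,n)[:,None]
        v=cv2.remap(g.astype(np.float32),pts[:,0].astype(np.float32)[None],pts[:,1].astype(np.float32)[None],cv2.INTER_LINEAR)[0]
        hi=np.median(v[:40]);lo=np.median(v[-40:])
        if hi-lo<50: return None
        thr=(hi+lo)/2; i=np.where(v<thr)[0]
        i=i[i>20][0]; 
        return i/(n-1.)
    res=[]
    up=[];lw=[];re=[]
    for x in range(-85,42,8):
        k=sample(*place(jp,[(x,26,10),(x,48,10)]));  up.append((x,np.nan if k is None else 26+22*k))
        k=sample(*place(jp,[(x,-26,10),(x,-48,10)]));lw.append((x,np.nan if k is None else -26-22*k))
    for y in list(range(-20,24,4)):
        k=sample(*place(jp,[(-127,y,10),(-143,y,10)]));re.append((y,np.nan if k is None else -127-16*k))
    up,lw,re=map(np.array,(up,lw,re))
    return up,lw,re
E
python3 - <<'E'
from fe import *
for fn,jp in(('t2.npy',[460.3,-331.0,-1.4507]),):
    t=np.load(fn)
    up,lw,re=jackfit(t,jp)
    print(up.T);print(lw.T);print(re.T)
    for e in(up,lw):
        m=~np.isnan(e[:,1]); print(np.polyfit(e[m,0],e[m,1],1))
o,_=ray('top',[[280,210]]);print(o)
t=np.load('top.npy');
for z in(3,):
    jp=[473.4,-56.4,-1.5925]
    import fe
    up,lw,re=jackfit(t,jp);print('init');print(up.T);print(lw.T);print(re.T)
    for e in(up,lw):
        m=~np.isnan(e[:,1]); print(np.polyfit(e[m,0],e[m,1],1))
E
```

```text
[[-85.   -77.   -69.   -61.   -53.   -45.   -37.   -29.   -21.   -13.
   -5.     3.    11.    19.    27.    35.  ]
 [ 39.16  38.49  38.93  38.49  38.16  38.05  39.16  38.82  38.05  38.05
   38.71  38.49  37.83  38.16  38.71  37.94]]
[[-85.   -77.   -69.   -61.   -53.   -45.   -37.   -29.   -21.   -13.
   -5.     3.    11.    19.    27.    35.  ]
 [-34.4  -34.95 -34.95 -34.4  -34.18 -34.73 -35.07 -34.4  -34.84 -34.95
  -35.62 -34.73 -34.62 -35.29 -35.51 -35.73]]
[[ -20.    -16.    -12.     -8.     -4.      0.      4.      8.     12.
    16.     20.  ]
 [-133.03 -132.07 -132.15 -132.55 -132.07 -131.42 -132.23 -132.47 -133.03
  -132.95 -132.39]]
[-0.01 38.32]
[ -0.01 -35.09]
[ 285.15  -51.61 1633.19]
init
[[-85.   -77.   -69.   -61.   -53.   -45.   -37.   -29.   -21.   -13.
   -5.     3.    11.    19.    27.    35.  ]
 [ 38.38  37.94  37.61  37.94  37.94  38.93  38.71  37.72  37.17  36.94
   37.17  37.28  37.17  37.39  37.28  37.5 ]]
[[-85.   -77.   -69.   -61.   -53.   -45.   -37.   -29.   -21.   -13.
   -5.     3.    11.    19.    27.    35.  ]
 [-33.85 -33.74 -33.85 -34.07 -34.18 -34.18 -34.18 -34.29 -34.18 -34.18
  -34.18 -35.51 -35.18 -34.84 -35.07 -35.07]]
[[ -20.    -16.    -12.     -8.     -4.      0.      4.      8.     12.
    16.     20.  ]
 [-134.72 -133.43     nan     nan     nan     nan     nan     nan     nan
      nan     nan]]
[-0.01 37.46]
[ -0.01 -34.71]
```

```bash
python3 - <<'E'
from fe import *
np.set_printoptions(precision=4,suppress=True)
for fn in('top.npy','t2.npy'):
  g=np.load(fn).astype(np.float32).min(2)
  sp=[479.06,-487.18,-1.4505]; zt=lambda x:60+.083*(x+101)
  def sample(p,q):
    a,b=proj('top',place(sp,[p,q])); pts=(a+(b-a)*np.linspace(0,1,200)[:,None]).astype(np.float32)
    v=cv2.remap(g,pts[:,0][None],pts[:,1][None],cv2.INTER_LINEAR)[0]
    thr=(np.median(v[:30])+np.median(v[-30:]))/2; i=np.where(v<thr)[0]; i=i[i>10]
    return i[0]/199 if len(i) else np.nan
  S={}
  xs=np.arange(-92,-50,4.)
  S['up']=[(x,64+12*sample((x,64,zt(x)),(x,76,zt(x)))) for x in np.arange(-92,90,6.)]
  S['lw']=[(x,-64-12*sample((x,-64,zt(x)),(x,-76,zt(x)))) for x in np.arange(-92,90,6.)]
  S['ed']=[(y,-96-12*sample((-96,y,zt(-96)),(-108,y,zt(-108)))) for y in list(np.arange(-64,-20,4.))+list(np.arange(44,66,4.))]
  S['far']=[(y,96+12*sample((96,y,zt(96)),(108,y,zt(108)))) for y in np.arange(-64,65,6.)]
  for k,e in S.items():
    e=np.array(e); m=~np.isnan(e[:,1]); print(k,np.polyfit(e[m,0],e[m,1],1),np.std(e[m,1]))
t=np.load('t2.npy'); jp=[460.3,-331.0,-1.4507]
for e in jackfit(t,jp): m=~np.isnan(e[:,1]); print(np.polyfit(e[m,0],e[m,1],1))
# yellow stripe centroid vs jack grip axis
y=(t[:,:,0].astype(int)-t[:,:,2]>70)&(t[:,:,1]>120); y[:,:370]=0;y[:,400:]=0
v,u=np.nonzero(y); print(u.mean(),v.mean(),len(u)); w=atz('top',[[u.mean(),v.mean()]],61)[0]; print(w)
E
```

```text
up [ 0.0028 72.3486] 0.32547262621589995
lw [  0.001  -71.1408] 0.5028508736258445
ed [  -0.0037 -101.7034] 0.35764676486954705
far [ -0.0005 103.5619] 0.29911840506723975
up [ 0.0029 72.374 ] 0.3104057721690057
lw [  0.0009 -71.1351] 0.4990363925154542
ed [  -0.0047 -101.6199] 0.44988683066340035
far [  0.     103.5624] 0.29014254706148346
[-0.0052 38.3209]
[ -0.0076 -35.0885]
[  -0.0068 -132.3942]
377.84615384615387 241.73076923076923 26
[ 469.4977 -403.5866   61.    ]
```

>>> carry_out:
  moves:
    - {"dx":0.012,"dy":-0.035,"dz":-0.01,"wx":0,"wy":0,"wz":0,"hand":1}
    - {"dx":0.014,"dy":-0.036,"dz":-0.02,"wx":0,"wy":0,"wz":0,"hand":1}
    - {"dx":0.014,"dy":-0.036,"dz":-0.02,"wx":0,"wy":0,"wz":0,"hand":1}
    - {"dx":0.014,"dy":-0.034,"dz":-0.02,"wx":0,"wy":0,"wz":0,"hand":1}
    - {"dx":0,"dy":0,"dz":-0.02,"wx":0,"wy":0,"wz":0,"hand":1}
    - {"dx":0,"dy":0,"dz":0,"wx":0,"wy":0,"wz":0,"hand":1}

```text
time_s: 11.02
tcp_pos: [447.3, -222.7, 100.9]
tool_rot: [-0.002, 0.664, 0.748, -0.0]
contact_force: [-0.5, 1.0, -0.3]
opening: 0.001
```

```bash
python3 st.py; python3 - <<'E'
from h import *
s=robot.capture('side')
crop(s,(300,116,360,216),6,"pics/i_s.png")
E
```

```text
t 11.025 tcp [ 447.283 -222.735  100.946] yaw_y 0.11863936231901645 z [-0.003  0.002 -1.   ] F [-0.488  1.039 -0.296] T [0.043 0.028 0.035] op 0.0005973008961497709 q [-0.61   0.37  -0.501  0.704 -0.     0.842]
```

View pics/i_s.png

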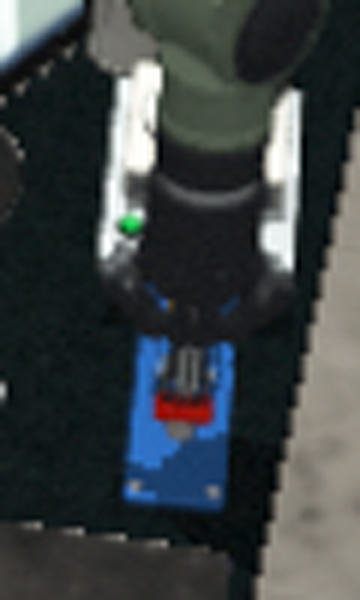

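>>> carry_out:
  moves:
    - {"dx":0,"dy":0,"dz":-0.006,"wx":0,"wy":0,"wz":0,"hand":1}
    - {"dx":0,"dy":0,"dz":-0.005,"wx":0,"wy":0,"wz":0,"hand":1}
    - {"dx":0,"dy":0.002,"dz":-0.005,"wx":0,"wy":0,"wz":0,"hand":1}
    - {"dx":0,"dy":0.002,"dz":-0.005,"wx":0,"wy":0,"wz":0,"hand":1}
    - {"dx":-0.001,"dy":0.002,"dz":-0.005,"wx":0,"wy":0,"wz":0,"hand":1}

```text
time_s: 11.7
tcp_pos: [448.1, -216.0, 76.5]
tool_rot: [0.0, 0.663, 0.748, 0.001]
contact_force: [1.6, 1.5, 3.8]
opening: 0.003
```

```bash
python3 st.py
```

```text
t 11.7 tcp [ 448.085 -216.001   76.505] yaw_y 0.12047588983615903 z [ 0.001  0.    -1.   ] F [1.629 1.488 3.824] T [ 0.332 -0.302 -0.033] op 0.0032676196124616 q [-0.598  0.397 -0.537  0.635  0.001  0.852]
```

>>> carry_out:
  moves:
    - {"dx":0,"dy":0.001,"dz":-0.005,"wx":0,"wy":0,"wz":0,"hand":1}
    - {"dx":0,"dy":0.001,"dz":-0.005,"wx":0,"wy":0,"wz":0,"hand":1}
    - {"dx":-0.001,"dy":0.001,"dz":-0.005,"wx":0,"wy":0,"wz":0,"hand":1}
    - {"dx":0,"dy":0.001,"dz":-0.005,"wx":0,"wy":0,"wz":0,"hand":1}
    - {"dx":0,"dy":0,"dz":-0.004,"wx":0,"wy":0,"wz":0,"hand":1}
    - {"dx":0,"dy":0,"dz":0,"wx":0,"wy":0,"wz":0,"hand":1}

```text
time_s: 12.45
tcp_pos: [447.6, -210.8, 52.8]
tool_rot: [-0.0, 0.663, 0.749, 0.002]
contact_force: [1.0, 7.1, 9.9]
opening: 0.001
```

```bash
python3 st.py
```

```text
t 12.45 tcp [ 447.557 -210.835   52.791] yaw_y 0.12121896560049761 z [ 0.003  0.003 -1.   ] F [1.01  7.084 9.948] T [ 1.243 -0.271 -0.046] op 0.0006357213489082746 q [-0.592  0.428 -0.567  0.575  0.004  0.857]
```

>>> carry_out:
  moves:
    - {"dx":0,"dy":0.001,"dz":-0.002,"wx":0,"wy":0,"wz":0,"hand":1}
    - {"dx":0,"dy":0.001,"dz":-0.002,"wx":0,"wy":0,"wz":0,"hand":1}
    - {"dx":0,"dy":0,"dz":-0.002,"wx":0,"wy":0,"wz":0,"hand":1}
    - {"dx":0,"dy":0,"dz":0,"wx":0,"wy":0,"wz":0,"hand":1}

```text
time_s: 12.95
tcp_pos: [447.6, -210.5, 47.3]
tool_rot: [0.001, 0.663, 0.748, 0.001]
contact_force: [-0.2, 1.8, 10.7]
opening: -0.005
```

```bash
python3 st.py; python3 - <<'E'
from h import *
t=robot.capture('top');np.save('t3.npy',t);s=robot.capture('side');np.save('s3.npy',s)
crop(s,(300,116,360,216),6,"pics/k_s.png")
crop(t,(300,200,436,270),5.8,"pics/k_t.png")
E
```

```text
t 12.95 tcp [ 447.586 -210.495   47.264] yaw_y 0.12043710784496894 z [ 0.002 -0.    -1.   ] F [-0.239  1.763 10.74 ] T [0.447 0.039 0.001] op -0.004537481810029906 q [-0.59   0.436 -0.573  0.559  0.001  0.861]
```

View pics/k_s.png

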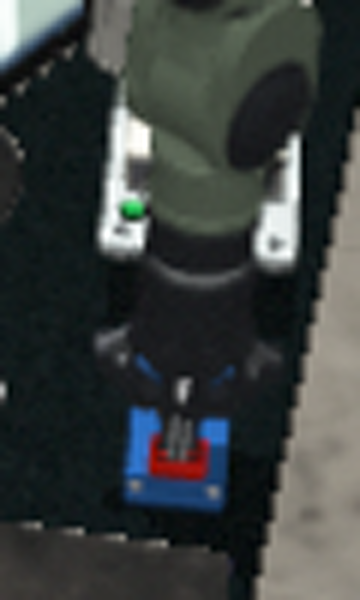

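View pics/k_t.png

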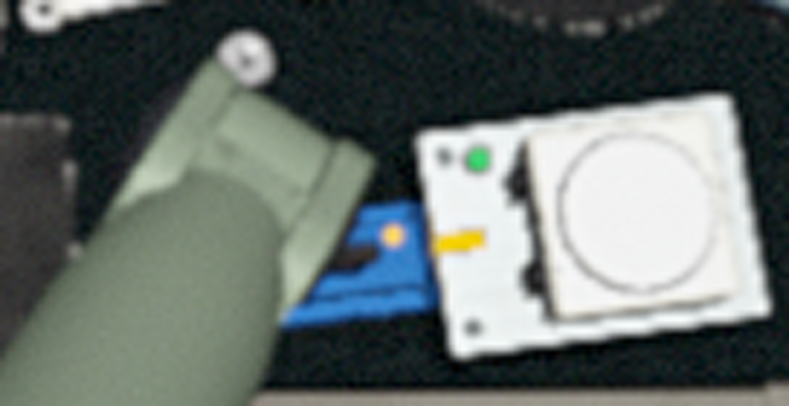

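>>> carry_out:
  moves:
    - {"dx":0,"dy":0,"dz":-0.0015,"wx":0,"wy":0,"wz":0,"hand":1}
    - {"dx":0,"dy":0,"dz":-0.0015,"wx":0,"wy":0,"wz":0,"hand":1}
    - {"dx":0,"dy":0,"dz":0,"wx":0,"wy":0,"wz":0,"hand":1}

```text
time_s: 13.42
tcp_pos: [447.7, -210.5, 45.9]
tool_rot: [0.001, 0.663, 0.748, 0.001]
contact_force: [-4.3, 5.6, 27.6]
opening: -0.002
```

```bash
python3 st.py
```

```text
t 13.425 tcp [ 447.739 -210.524   45.899] yaw_y 0.12056720315675387 z [ 0.003 -0.001 -1.   ] F [-4.327  5.633 27.647] T [ 0.995  0.912 -0.032] op -0.0019208095258240934 q [-0.589  0.438 -0.575  0.555  0.001  0.861]
```

```bash
cat > lev.py <<'E'
from h import *
def level(fn_t):
    g=np.load(fn_t).astype(np.float32).min(2)
    sp=[479.06,-487.18,-1.4505]
    zt=lambda x:60+.083*(x+101)
    def sample(p,q):
        a,b=proj('top',place(sp,[p,q])); pts=(a+(b-a)*np.linspace(0,1,200)[:,None]).astype(np.float32)
        v=cv2.remap(g,pts[:,0][None],pts[:,1][None],cv2.INTER_LINEAR)[0]
        thr=(np.median(v[:20])+np.median(v[-20:]))/2; i=np.where(v<thr)[0]; i=i[i>5]
        return i[0]/199 if len(i) else np.nan
    e=[-90-20*sample((-90,y,60),(-110,y,60)) for y in list(np.arange(-64,-20,4.))+list(np.arange(40,66,4.))]
    return np.nanmedian(e),np.nanstd(e)
if __name__=='__main__':
    import sys
    if len(sys.argv)>1:
        np.save(sys.argv[1],robot.capture('top'))
    for f in ['top.npy','t2.npy','t3.npy']+sys.argv[1:]: print(f,level(f))
    # expected shift for level
    sp=[479.06,-487.18,-1.4505]
    a=proj('top',place(sp,[(-101,0,60)]));b=proj('top',place(sp,[(-100.5,0,76)])); c=proj('top',place(sp,[(-100,0,60)])); print(b-a,c-a)
E
python3 lev.py t4.npy
```

```text
top.npy (np.float64(-101.65829145728642), np.float64(0.5500216797777676))
t2.npy (np.float64(-101.4572864321608), np.float64(0.6845620155887935))
t3.npy (np.float64(-97.58793969849246), np.float64(0.4556606535589766))
t4.npy (np.float64(-97.23618090452261), np.float64(0.46647903013300857))
[[ 1.03702218 -0.52367276]] [[ 0.26511641 -0.03385351]]
```

>>> carry_out:
  moves:
    - {"dx":0,"dy":0,"dz":0.004,"wx":0,"wy":0,"wz":0,"hand":1}
    - {"dx":0,"dy":0,"dz":0.006,"wx":0,"wy":0,"wz":0,"hand":1}
    - {"dx":0,"dy":-0.001,"dz":0.006,"wx":0,"wy":0,"wz":0,"hand":1}
    - {"dx":0,"dy":-0.001,"dz":0.006,"wx":0,"wy":0,"wz":0,"hand":1}
    - {"dx":0,"dy":-0.002,"dz":0.008,"wx":0,"wy":0,"wz":0,"hand":1}
    - {"dx":0,"dy":-0.002,"dz":0.01,"wx":0,"wy":0,"wz":0,"hand":1}
    - {"dx":0,"dy":-0.002,"dz":0.015,"wx":0,"wy":0,"wz":0,"hand":1}
    - {"dx":0,"dy":0,"dz":0.01,"wx":0,"wy":0,"wz":0,"hand":1}
    - {"dx":0,"dy":0,"dz":0,"wx":0,"wy":0,"wz":0,"hand":1}
    - {"dx":0,"dy":0,"dz":0,"wx":0,"wy":0,"wz":0,"hand":1}

```text
time_s: 14.72
tcp_pos: [446.1, -218.1, 108.0]
tool_rot: [-0.0, 0.663, 0.748, -0.0]
contact_force: [-0.4, 0.8, -0.4]
opening: -0.0
```

```bash
python3 st.py; python3 lev.py t5.npy; python3 - <<'E'
from h import *
s=robot.capture('side')
crop(s,(300,116,360,216),6,"pics/l_s.png")
t=np.load('t5.npy');crop(t,(300,200,436,270),5.8,"pics/l_t.png")
E
```

```text
t 14.725 tcp [ 446.058 -218.077  107.965] yaw_y 0.12007829023885386 z [-0.001  0.001 -1.   ] F [-0.352  0.837 -0.373] T [0.005 0.04  0.023] op -0.00016089907304497617 q [-0.603  0.354 -0.503  0.714 -0.     0.847]
top.npy (np.float64(-101.65829145728642), np.float64(0.5500216797777676))
t2.npy (np.float64(-101.4572864321608), np.float64(0.6845620155887935))
t3.npy (np.float64(-97.58793969849246), np.float64(0.4556606535589766))
t5.npy (np.float64(-100.95477386934674), np.float64(0.8516397868600463))
[[ 1.03702218 -0.52367276]] [[ 0.26511641 -0.03385351]]
```

View pics/l_s.png

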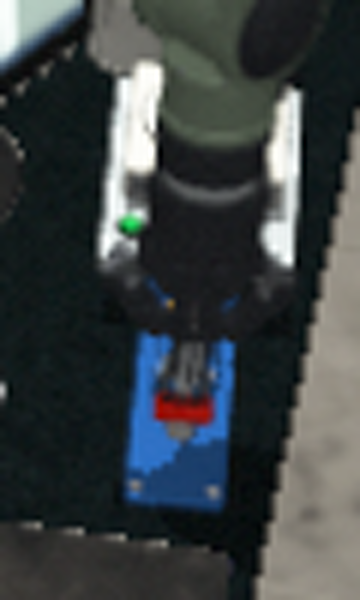

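View pics/l_t.png

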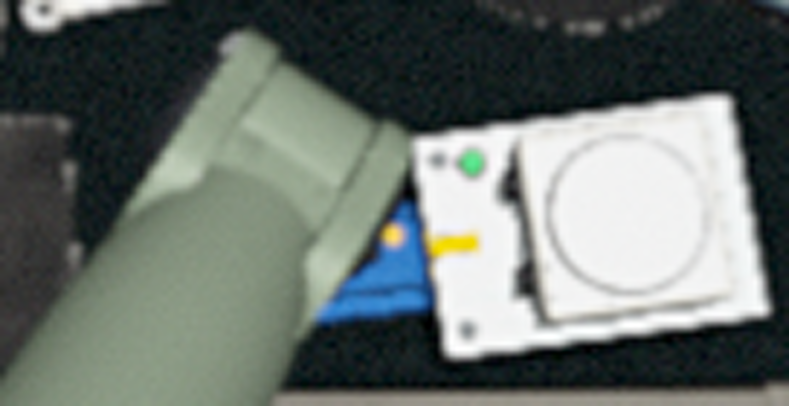

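>>> carry_out:
  moves:
    - {"dx":0,"dy":-0.002,"dz":0,"wx":0,"wy":0,"wz":0,"hand":1}
    - {"dx":0,"dy":0,"dz":0,"wx":0,"wy":0,"wz":0,"hand":1}
    - {"dx":0,"dy":0,"dz":-0.01,"wx":0,"wy":0,"wz":0,"hand":1}
    - {"dx":0,"dy":0,"dz":-0.007,"wx":0,"wy":0,"wz":0,"hand":1}
    - {"dx":0,"dy":0.001,"dz":-0.005,"wx":0,"wy":0,"wz":0,"hand":1}
    - {"dx":0,"dy":0.002,"dz":-0.005,"wx":0,"wy":0,"wz":0,"hand":1}
    - {"dx":0,"dy":0.002,"dz":-0.005,"wx":0,"wy":0,"wz":0,"hand":1}
    - {"dx":0,"dy":0.002,"dz":-0.005,"wx":0,"wy":0,"wz":0,"hand":1}
    - {"dx":0,"dy":0.001,"dz":-0.005,"wx":0,"wy":0,"wz":0,"hand":1}
    - {"dx":0,"dy":0.001,"dz":-0.005,"wx":0,"wy":0,"wz":0,"hand":1}

```text
time_s: 16.08
tcp_pos: [445.6, -211.3, 61.6]
tool_rot: [-0.0, 0.663, 0.748, -0.001]
contact_force: [-5.1, 0.9, 8.5]
opening: 0.0
```

```bash
python3 st.py
```

```text
t 16.075 tcp [ 445.598 -211.322   61.566] yaw_y 0.11987906335688496 z [-0.002 -0.001 -1.   ] F [-5.077  0.876  8.528] T [0.191 1.061 0.078] op 9.695765674941676e-05 q [-0.592  0.414 -0.56   0.597 -0.001  0.859]
```

>>> carry_out:
  moves:
    - {"dx":-0.0005,"dy":0.001,"dz":-0.004,"wx":0,"wy":0,"wz":0,"hand":1}
    - {"dx":-0.0005,"dy":0.001,"dz":-0.004,"wx":0,"wy":0,"wz":0,"hand":1}
    - {"dx":0,"dy":0.0005,"dz":-0.004,"wx":0,"wy":0,"wz":0,"hand":1}
    - {"dx":0,"dy":0,"dz":-0.003,"wx":0,"wy":0,"wz":0,"hand":1}
    - {"dx":0,"dy":0,"dz":-0.002,"wx":0,"wy":0,"wz":0,"hand":1}
    - {"dx":0,"dy":0,"dz":0,"wx":0,"wy":0,"wz":0,"hand":1}
    - {"dx":0,"dy":0,"dz":0,"wx":0,"wy":0,"wz":0,"hand":1}

```text
time_s: 16.95
tcp_pos: [445.5, -209.8, 46.2]
tool_rot: [0.001, 0.664, 0.748, -0.001]
contact_force: [-6.7, 0.7, 21.4]
opening: -0.002
```

```bash
python3 st.py
```

```text
t 16.95 tcp [ 445.474 -209.846   46.151] yaw_y 0.11962898635525572 z [ 0.    -0.003 -1.   ] F [-6.696  0.696 21.42 ] T [ 0.1    1.446 -0.013] op -0.0019339222565041495 q [-0.589  0.435 -0.579  0.555 -0.002  0.862]
```

>>> carry_out:
  moves:
    - {"dx":-0.0006,"dy":0,"dz":-0.0008,"wx":0,"wy":0,"wz":0,"hand":1}
    - {"dx":0,"dy":0,"dz":0,"wx":0,"wy":0,"wz":0,"hand":1}
    - {"dx":0,"dy":0,"dz":0,"wx":0,"wy":0,"wz":0,"hand":1}
    - {"dx":0,"dy":0,"dz":0,"wx":0,"wy":0,"wz":0,"hand":1}

```text
time_s: 17.45
tcp_pos: [445.5, -209.9, 45.9]
tool_rot: [0.002, 0.664, 0.748, -0.001]
contact_force: [-6.7, 1.7, 25.2]
opening: -0.0
```

```bash
python3 st.py; python3 lev.py t6.npy; python3 - <<'E'
from h import *
s=robot.capture('side')
crop(s,(300,116,360,216),6,"pics/m_s.png")
t=np.load('t6.npy');crop(t,(230,190,450,280),3.6,"pics/m_t.png")
E
```

```text
t 17.45 tcp [ 445.477 -209.912   45.933] yaw_y 0.11979228455117778 z [ 0.001 -0.003 -1.   ] F [-6.716  1.717 25.187] T [ 0.36   1.42  -0.044] op -0.0003087787830023352 q [-0.589  0.435 -0.58   0.553 -0.002  0.862]
top.npy (np.float64(-101.65829145728642), np.float64(0.5500216797777676))
t2.npy (np.float64(-101.4572864321608), np.float64(0.6845620155887935))
t3.npy (np.float64(-97.58793969849246), np.float64(0.4556606535589766))
t6.npy (np.float64(-97.23618090452261), np.float64(0.4957671218408292))
[[ 1.03702218 -0.52367276]] [[ 0.26511641 -0.03385351]]
```

View pics/m_s.png

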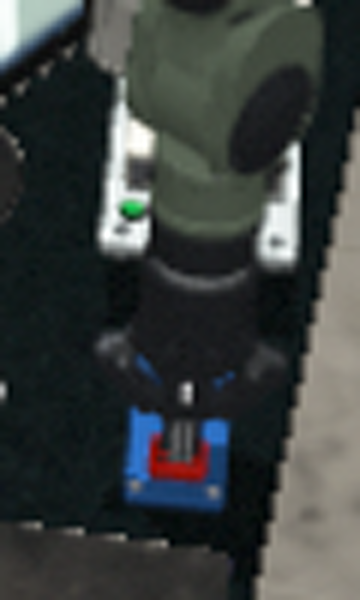

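View pics/m_t.png

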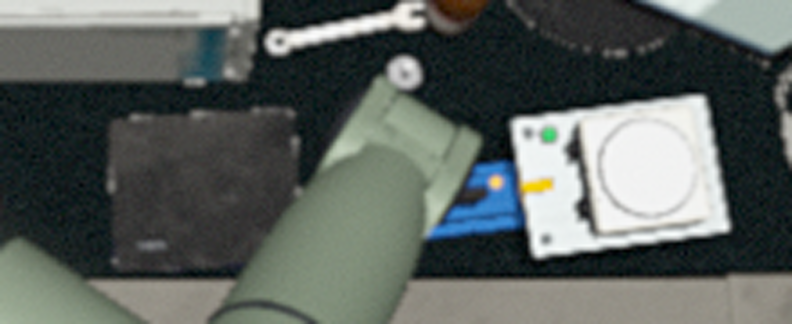

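```bash
python3 -c "
from cell import robot
print(robot.hand_in()); o=robot.get_obs(); print(o['time_s'],o['contact_force'])"
```

```text
the job is handed in; nothing more can be done
None
the job is handed in; nothing more can be done
```

The job is done and handed in at about 17.5 s, with the arm still holding the handle fully down and the plate lifted level. No verdict was reported.

- **Placing:** I carried the jack by its black grip from the mouse mat to the bare worktop. In the camera picture after release, the saddle was about 1 mm short of the pad's centre along the jack and about 0.5 mm off sideways, with about 0.01 rad difference in direction.
- **First press (trial lift):** The handle reached its stop, with the push rising to about 28 N over the last 1.4 mm. The plate edge shifted 4.4 mm in the top view. I had estimated about 4 mm for a level plate.
- **Release:** The handle came fully back up and the plate sank back to where it started. The arm partly hid the plate edge in that picture, so its reading was 0.5 to 0.7 mm off the earlier ones. The plate's other marks and the paddle were back in their old places.
- **Second press:** The handle is at the same depth as the first time (TCP at z 45.9 mm), held with about 25 N. The plate edge reads the same as in the trial lift.

About 7 N of sideways push remained on the paddle and did not go away with a small correction. The jack's visible corners and the loose steel foot had not moved in the last pictures. I did not check the other items one by one. I judged "level" only from the plate edge's position and the handle stop, because no camera measures the angle directly.

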